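# Start three bench timers in order

### The arm

A 7-joint arm with a two-finger parallel gripper is mounted at the origin on a cart in front of the work surface, level with it; the furniture and walls round the work are solid. World frame = base frame: x ahead of the robot, y to its left, z up, the work surface at z = 0. Lengths are in m, angles in rad, forces in N, time in s.
With the tool pointing down it reaches from about 0.4 to 0.85 m from the base axis. Payload 10.4 kg.
Tool frame: the origin (TCP) lies midway between the tips of the shut fingers; the grasp point (between the pads) lies 19 mm behind it (manip.tcp_to_grasp is the distance from the TCP to the grasp point, in m); z points along the fingers, y is the line along which they close (so a half turn about z gives the same grasp; the last joint's range is limited). The gripper opens to 85 mm and grips with 20 to 120 N. Pads are 22 mm wide; open, the fingers measure 114 mm over their backs; the gripper's body (76 mm by 85 mm) begins 54 mm behind the grasp point. The pads swing forward as they close: fully open they stand 13 mm farther back than shut.
Start: joints at [-1.178, 0.332, -0.065, 1.46, 0.022, 1.35, -0.088], TCP at [0.252, 0.572, 0.231] pointing down, gripper open.
Joint ranges: [-2.6, 2.6], [-0.5, 2.12], [-1.47, 1.34], [0.16, 2.42], [-1.27, 4.41], [0.06, 2.06], [-2.6, 2.6]. Speed limits (rad/s): [2.22, 2.22, 2.79, 2.79, 3.14, 3.14, 3.14].

### API

Orientations are given as a unit quaternion [x, y, z, w].
In Python, from workcell import manip gives the robot as it stands.
- The arm moves only by the shell command python3 -m jog 'ROWS' [FORCE]. ROWS is a JSON object of lists of equal length, an entry for each row: "offset": the shift along the world's x, y, z in m, a list of three; "yaw": the turn about the world's z in degrees; "jaw": the closure, from 0 (fully open) to 1 (shut). A call has 1 to 20 rows; each row shifts and turns the commanded pose from where the row before left it; what a row does not reach is not made up. A row lasts 1/12 s, in which the tool goes at most 41.7 mm and 7.16 degrees, less where a joint would pass 70% of its speed; a pose out of reach is approached as far as the arm can. A call is refused whole if a number of a shift passes 0.0417 or a number of a turn 7.16, either way. A call with a gripper value outside its range is refused whole. The fingers move at their own pace and stop on an object; FORCE is the grip in N (left out, the last holds). Time passes only in rows, so rows that do not move let the fingers close. It gives the time, the measured TCP pose, the force, the opening and the grip force at its end, in the units of the state.
- manip.get_obs(): the state, without advancing time (a new reading comes with each control period).
- manip.camera(name): name is "scene" or "top"; returns a dict with "frame" (420x560x3 uint8, red, green, blue), "camera_matrix" (3x3 intrinsics, pixels), "eye" and "attitude" of the camera in the world. Camera axes: x right, y up, looking along -z (the intrinsics and any distortion apply to the point x, -y, -z); pixel columns grow to the right and rows downward; lengths in m; the calibration is good to about 2 mm. A picture is of the moment at which its call begins. There is no depth.
- manip.hand_in(): hands the job in; it is judged then, once.
Trained networks look in a picture, given as the dict that the camera call returned (one of the last four; its "shot" number tells which), for a name from the list of things; names that differ only in an ending like _2 or _b are one class to them, and where a whole thing is asked for, a point or a joint stands for the part that bears it (a point fixed in the world has none). Each returns a list of dicts, best first, with "score" (0 to 1); they miss things now and then, are a little off and sometimes report something else, mostly with a low value. They report only what shows in the picture. A call takes as long as a camera call.
- manip.masks_of(picture, name): "region" (420x560 bool, what is visible of it).
- manip.tip_of(picture, name): "at" ([x, y, z] in m, in world coordinates, good to about 4 mm: a listed point, or the origin of a listed thing).
The state is a dict: "clock": time; "joint_pos": joint angles; "joint_velocities": joint speeds; "tau": joint torques, N m; "position": TCP position; "ee_rot": TCP orientation; "ft_force": force on the tool from outside, world axes, zero at the start; "torque": the same for the moment, N m; "grip_width": opening from 0.0 (shut) to 1.0 (fully open); "grasp_force": force on a finger pad.
Only numpy, scipy, OpenCV 4.12 (cv2) and the standard library are available. Lean on these libraries where they do the work, as an engineer would, in place of code of your own. Each camera call takes 0.05 s, during which the arm holds its last target. There are 200 camera calls.

### The job

Three incubations begin one after another: start their timers by pressing the red key, then the yellow key, then the blue key, each all the way down with a light push of the fingertips (it stays down by itself). Do not press the green key. Leave the timers standing where they are, without lifting or shoving them, and do not disturb the bottle, beaker, brass weight and jar behind them.

Things in the scene. Friction and masses are not known exactly. Their poses are not given: they have to be found in the camera images.
- red_timer: white bench timer with the red start key, standing loose on the bench on rubber feet, 96 mm (its x, front to back) x 76 mm (y), 0.25 to 0.5 kg; origin at the centre of its underside, z up, the sloping display at its -x end. The housing is 57 mm high in front and 66 mm behind, with a grey collar up to 72 mm under the key.
- red_key_top (a point): centre of the top of the red start key, a round red cap 34 mm wide and 6 mm thick, on the timer's top at x = +18 mm, y = 0 of the timer; 87 mm above the bench when up, 79 mm when fully down; moves with the key
- red_key (a joint): travel of the red start key, m: 0 = up (timer stopped), 0.008 = fully down; pressed straight down against a steady 3 N or so, it has no spring and stays where it is left; more than 5 mm down means started; once fully down it meets a soft sprung stop, which yields up to 8 mm more from 5 N to 15 N and springs back; 25 N is too hard
- yellow_timer: white bench timer with the yellow start key, standing loose on the bench on rubber feet, 96 mm (its x, front to back) x 76 mm (y), 0.25 to 0.5 kg; origin at the centre of its underside, z up, the sloping display at its -x end. The housing is 57 mm high in front and 66 mm behind, with a grey collar up to 72 mm under the key.
- yellow_key_top (a point): centre of the top of the yellow start key, a round yellow cap 34 mm wide and 6 mm thick, on the timer's top at x = +18 mm, y = 0 of the timer; 87 mm above the bench when up, 79 mm when fully down; moves with the key
- yellow_key (a joint): travel of the yellow start key, m: 0 = up (timer stopped), 0.008 = fully down; pressed straight down against a steady 3 N or so, it has no spring and stays where it is left; more than 5 mm down means started; once fully down it meets a soft sprung stop, which yields up to 8 mm more from 5 N to 15 N and springs back; 25 N is too hard
- blue_timer: white bench timer with the blue start key, standing loose on the bench on rubber feet, 96 mm (its x, front to back) x 76 mm (y), 0.25 to 0.5 kg; origin at the centre of its underside, z up, the sloping display at its -x end. The housing is 57 mm high in front and 66 mm behind, with a grey collar up to 72 mm under the key.
- blue_key_top (a point): centre of the top of the blue start key, a round blue cap 34 mm wide and 6 mm thick, on the timer's top at x = +18 mm, y = 0 of the timer; 87 mm above the bench when up, 79 mm when fully down; moves with the key
- blue_key (a joint): travel of the blue start key, m: 0 = up (timer stopped), 0.008 = fully down; pressed straight down against a steady 3 N or so, it has no spring and stays where it is left; more than 5 mm down means started; once fully down it meets a soft sprung stop, which yields up to 8 mm more from 5 N to 15 N and springs back; 25 N is too hard
- green_timer: white bench timer with the green start key, standing loose on the bench on rubber feet, 96 mm (its x, front to back) x 76 mm (y), 0.25 to 0.5 kg; origin at the centre of its underside, z up, the sloping display at its -x end. The housing is 57 mm high in front and 66 mm behind, with a grey collar up to 72 mm under the key.
- green_key_top (a point): centre of the top of the green start key, a round green cap 34 mm wide and 6 mm thick, on the timer's top at x = +18 mm, y = 0 of the timer; 87 mm above the bench when up, 79 mm when fully down; moves with the key
- green_key (a joint): travel of the green start key, m: 0 = up (timer stopped), 0.008 = fully down; pressed straight down against a steady 3 N or so, it has no spring and stays where it is left; more than 5 mm down means started; once fully down it meets a soft sprung stop, which yields up to 8 mm more from 5 N to 15 N and springs back; 25 N is too hard
- dropper_bottle: amber glass bottle with black cap, 42 mm diameter, 101 mm tall, loose bystander behind the timers; origin at the centre of its underside
- beaker: small clear empty beaker, 54 mm diameter, 70 mm tall, loose bystander behind the timers; origin at the centre of its underside
- check_weight: brass check weight with a knob, 27 mm diameter, 39 mm tall, loose bystander behind the timers; origin at the centre of its underside
- white_jar: white screw-top jar, 44 mm diameter, 61 mm tall, loose bystander behind the timers; origin at the centre of its underside
- tissue_box: white tissue box standing fixed in the middle between the timers, about 210 (x) x 152 (y) x 118 mm tall, an obstacle; origin at the centre of its underside

How it is judged:
By the outcome, as a careful person would: the job done as asked, in the order asked, and still so for the second after the job is handed in, with the robot touching nothing.
It also fails if it takes over 48 s, if anything falls off the work surface, if the arm or the gripper's body presses on something with over 40 N, if the wrist force passes 120 N, or if a joint passes its speed limit or range.

## Working session

There is one attempt and no reset: what is moved stays moved. The work goes in short steps, Python scripts to look and compute and a shell command to move; the robot and the scene stay as the last step left them, time stands still between calls to the robot, and variables do not carry over. Pictures are saved under pics/ and viewed, at most 10 in all, crops included, and the job is handed in when it is done.

```bash
mkdir -p pics
cat > h.py <<'E'
import numpy as np, cv2
from workcell import manip
def save(p,n): cv2.imwrite('pics/'+n,cv2.cvtColor(p['frame'],cv2.COLOR_RGB2BGR))
E
python3 - <<'E'
from h import *
o=manip.get_obs(); print(o['clock'],o['position'],o['ee_rot'],o['grip_width'],o['ft_force'])
for c in ['top','scene']:
    p=manip.camera(c); save(p,c+'0.png'); print(c,p['eye'],p['attitude'],p['camera_matrix'], [k for k in p])
    for n in ['red_key_top','yellow_key_top','blue_key_top','green_key_top','red_timer','yellow_timer','blue_timer','green_timer','tissue_box','dropper_bottle','beaker','check_weight','white_jar']:
        print(n,[(np.round(d['at'],3).tolist(),round(d['score'],2)) for d in manip.tip_of(p,n)[:2]])
E
```

```text
0.0 [0.25230613 0.57139059 0.23051412] [ 2.06384172e-01  9.78470781e-01 -7.02136005e-04 -1.07258550e-04] 1.000263342641788 [0.00735637 0.54110665 0.03618806]
top [ 0.43555339 -0.0077777   1.00869643] [ 0.05794145 -0.06707634 -0.69607433  0.71247742] [[411.81728881   0.         280.63003753]
 [  0.         411.81728881 197.31644319]
 [  0.           0.           1.        ]] ['frame', 'camera_matrix', 'eye', 'attitude', 'shot']
red_key_top [([0.497, 0.315, 0.089], 0.45)]
yellow_key_top [([0.565, 0.165, 0.086], 0.46)]
blue_key_top [([0.51, -0.347, 0.088], 0.43)]
green_key_top [([0.485, -0.226, 0.084], 0.64)]
red_timer [([0.483, 0.317, -0.002], 0.7)]
yellow_timer [([0.548, 0.158, 0.0], 0.81)]
blue_timer [([0.497, -0.332, -0.0], 0.92)]
green_timer [([0.468, -0.222, 0.001], 0.75), ([0.496, -0.334, 0.001], 0.74)]
tissue_box [([0.532, -0.034, -0.002], 0.75)]
dropper_bottle [([0.725, 0.165, 0.003], 0.57)]
beaker [([0.713, 0.29, -0.0], 0.81)]
check_weight [([0.704, -0.34, -0.006], 0.68), ([0.498, 0.315, 0.09], 0.66)]
white_jar []
scene [-0.04859686 -0.37814612  0.75861594] [ 0.34598901 -0.190
[... 242 characters left out ...]
.089], 0.52)]
yellow_key_top [([0.534, -0.042, 0.002], 0.71), ([0.562, 0.163, 0.089], 0.69)]
blue_key_top [([0.516, -0.34, 0.09], 0.69)]
green_key_top [([0.484, -0.226, 0.085], 0.63)]
red_timer [([0.487, 0.311, -0.002], 0.58), ([0.483, -0.226, 0.085], 0.18)]
yellow_timer [([0.547, 0.16, 0.002], 0.81), ([0.698, -0.341, -0.0], 0.24)]
blue_timer [([0.496, -0.335, 0.001], 0.58), ([0.518, -0.343, 0.09], 0.3)]
green_timer [([0.473, -0.223, 0.002], 0.7)]
tissue_box [([0.536, -0.042, 0.002], 0.75)]
dropper_bottle [([0.725, 0.167, 0.002], 0.85)]
beaker [([0.71, 0.3, -0.001], 0.72), ([0.517, -0.341, 0.088], 0.53)]
check_weight [([0.698, -0.344, -0.002], 0.67)]
white_jar [([0.72, -0.194, 0.002], 0.83)]
```

View pics/top0.png

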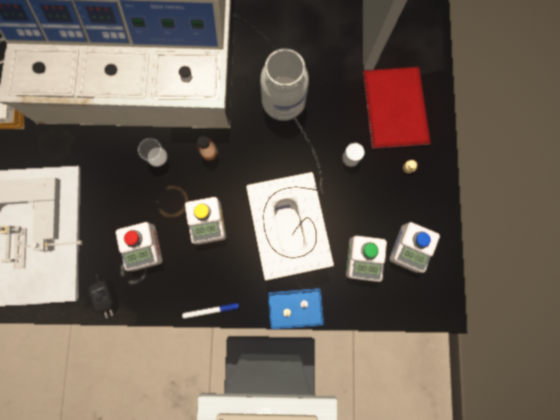

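View pics/scene0.png

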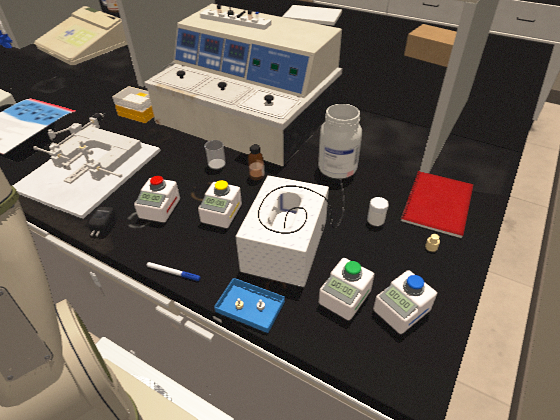

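```bash
cat >> h.py <<'E'
from scipy.spatial.transform import Rotation as R
def ray(p,u,v):
    K=p['camera_matrix']; d=np.array([(u-K[0,2])/K[0,0],-(v-K[1,2])/K[1,1],-1])
    return np.array(p['eye']),R.from_quat(p['attitude']).apply(d)
def proj(p,X):
    c=R.from_quat(p['attitude']).inv().apply(np.array(X)-p['eye']); K=p['camera_matrix']
    return K[0,0]*c[0]/-c[2]+K[0,2], K[1,1]*-c[1]/-c[2]+K[1,2]
hue={'red':(0,),'yellow':(27,),'green':(60,),'blue':(110,)}
def blob(p,col,guess):
    h=cv2.cvtColor(p['frame'],cv2.COLOR_RGB2HSV).astype(int); u,v=proj(p,guess)
    dh=np.abs(h[...,0]-hue[col][0]); dh=np.minimum(dh,180-dh)
    m=((dh<14)&(h[...,1]>110)&(h[...,2]>60)).astype(np.uint8)
    yy,xx=np.mgrid[:420,:560]; m[(abs(xx-u)>25)|(abs(yy-v)>25)]=0
    n,l,s,c=cv2.connectedComponentsWithStats(m); 
    if n<2: return None
    i=1+np.argmax(s[1:,4]); return c[i],s[i]
def tri(ps,uvs):
    A=np.zeros((3,3));b=np.zeros(3)
    for p,(u,v) in zip(ps,uvs):
        e,d=ray(p,u,v); d/=np.linalg.norm(d); M=np.eye(3)-np.outer(d,d); A+=M;b+=M@e
    return np.linalg.solve(A,b)
G={'red':(.498,.315,.087),'yellow':(.564,.164,.087),'blue':(.513,-.342,.087),'green':(.484,-.226,.086)}
E
python3 - <<'E'
from h import *
t,s=manip.camera('top'),manip.camera('scene')
for c,g in G.items():
    a,b=blob(t,c,g),blob(s,c,g)
    if a is None or b is None: print(c,a,b); continue
    print(c,a[0].round(1),a[1],b[0].round(1),b[1],'tri',tri([t,s],[a[0],b[0]]).round(4))
    for p,k in((t,a),(s,b)):
        e,d=ray(p,*k[0]); print('  z.086',(e+d*(.085-e[2])/d[2]).round(4))
E
```

```text
red [131.  237.8] [124 231  15  15 179] [156.2 179.8] [150 175  14  10 106] tri [0.5007 0.3119 0.0894]
  z.086 [0.5012 0.3133 0.085 ]
  z.086 [0.5043 0.3166 0.085 ]
yellow [201. 211.] [194 204  15  15 178] [221.  184.6] [215 180  13  10 112] tri [0.5648 0.1601 0.0892]
  z.086 [0.5652 0.1612 0.085 ]
  z.086 [0.5689 0.1633 0.085 ]
blue [422.8 239.3] [416 233  14  14 151] [415.2 281.5] [407 275  18  14 201] tri [ 0.5134 -0.3406  0.0864]
  z.086 [ 0.5129 -0.3399  0.085 ]
  z.086 [ 0.5155 -0.3416  0.085 ]
green [370.4 250.2] [364 244  14  14 143] [352.7 267.4] [345 261  16  14 179] tri [ 0.4863 -0.2218  0.0864]
  z.086 [ 0.4859 -0.2213  0.085 ]
  z.086 [ 0.4881 -0.2222  0.085 ]
```

The top picture shows the red key at (131,238), yellow at (201,211), green at (370,250) and blue at (423,239), with the tissue box in the middle. Triangulated key heights are 86–89 mm, which fits the stated 87 mm. Next I move over red with the fingers shut.

```bash
python3 -m jog '{"offset":[[0.01,-0.01,0],[0.02,-0.021,0],[0.024,-0.025,0],[0.024,-0.025,0],[0.024,-0.025,0],[0.024,-0.025,0],[0.024,-0.025,-0.01],[0.024,-0.025,-0.01],[0.024,-0.025,-0.01],[0.024,-0.025,-0.01],[0.016,-0.017,-0.01],[0.01,-0.009,-0.01],[0,0,0],[0,0,0],[0,0,0]],"yaw":[0,0,0,0,0,0,0,0,0,0,0,0,0,0,0],"jaw":[1,1,1,1,1,1,1,1,1,1,1,1,1,1,1]}' 40
python3 - <<'E'
from h import *
t=manip.camera('top'); s=manip.camera('scene'); save(s,'s1.png')
o=manip.get_obs(); print(o['clock'],o['position'],o['ee_rot'],o['grip_width'],o['ft_force'])
print(proj(s,o['position']))
E
```

```text
clock: 2.75
position: [0.5001, 0.3153, 0.1718]
ee_rot: [0.206, 0.979, 0.0, -0.0]
ft_force: [0.6, 0.2, 0.2]
grip_width: 0.0
grasp_force: 0.0
2.85 [0.49988977 0.31592267 0.17206866] [2.05533053e-01 9.78649965e-01 6.22515042e-04 1.52661985e-04] 0.0011901805020580443 [-0.12721922 -0.50787541  0.35790511]
(np.float64(147.24591414669874), np.float64(152.391745949956))
```

View pics/s1.png

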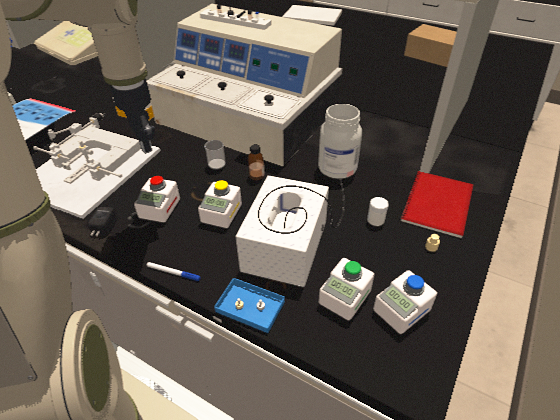

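The shut fingertips are at about (150,153), straight above the red key at (156,180) and within 3 px of their projected position. Descending.

```bash
python3 -m jog '{"offset":[[0,-0.001,-0.01],[0,0,-0.02],[0,0,-0.02],[0,0,-0.015],[0,0,-0.007],[0,0,-0.004],[0,0,-0.003],[0,0,-0.003],[0,0,-0.003],[0,0,-0.003],[0,0,-0.001],[0,0,0],[0,0,0]],"yaw":[0,0,0,0,0,0,0,0,0,0,0,0,0],"jaw":[1,1,1,1,1,1,1,1,1,1,1,1,1]}'
```

```text
clock: 3.93
position: [0.5006, 0.3139, 0.0826]
ee_rot: [0.206, 0.978, 0.0, 0.0]
ft_force: [0.9, 0.2, 1.6]
grip_width: -0.001
grasp_force: 0.7
```

```bash
python3 -m jog '{"offset":[[0,0,-0.002],[0,0,-0.002],[0,0,-0.002],[0,0,0],[0,0,0],[0,0,0]],"yaw":[0,0,0,0,0,0],"jaw":[1,1,1,1,1,1]}'
```

```text
clock: 4.43
position: [0.5007, 0.314, 0.0768]
ee_rot: [0.206, 0.978, 0.0, 0.0]
ft_force: [-1.0, -0.1, 7.5]
grip_width: -0.003
grasp_force: 3.7
```

At 7.5 N the key is against its soft stop. I lift and go to yellow.

```bash
python3 -m jog '{"offset":[[0,0,0.01],[0,0,0.02],[0,0,0.025],[0,0,0.015],[0.005,-0.012,0],[0.01,-0.024,0],[0.012,-0.028,0],[0.012,-0.028,0],[0.012,-0.028,0],[0.009,-0.02,0],[0.005,-0.012,0],[0,0,0],[0,0,0]],"yaw":[0,0,0,0,0,0,0,0,0,0,0,0,0],"jaw":[1,1,1,1,1,1,1,1,1,1,1,1,1]}'
python3 - <<'E'
from h import *
t,s=manip.camera('top'),manip.camera('scene')
o=manip.get_obs(); print(o['clock'],o['position'],o['ft_force'])
for c,g in G.items():
    a,b=blob(t,c,g),blob(s,c,g)
    if a is None or b is None: print(c,a,b); continue
    print(c,a[0].round(1),a[1],b[0].round(1),b[1],'tri',tri([t,s],[a[0],b[0]]).round(4))
E
```

```text
clock: 5.52
position: [0.5651, 0.1617, 0.1459]
ee_rot: [0.207, 0.978, -0.0, -0.0]
ft_force: [0.2, 0.6, -0.5]
grip_width: 0.003
grasp_force: 0.0
5.6167 [0.56467742 0.16351887 0.14601158] [-0.46837814  1.08388578  0.04228006]
red None (array([156.78846154, 182.50961538]), array([150, 178,  14,  10, 104], dtype=int32))
yellow [199.1 214.7] [195 211  10   8  53] [221.  184.6] [215 180  13  10 112] tri [0.5581 0.1597 0.0941]
blue [422.8 239.3] [416 233  14  14 151] [415.2 281.5] [407 275  18  14 200] tri [ 0.5134 -0.3406  0.0864]
green [370.5 250.2] [364 244  14  14 144] [352.7 267.3] [345 261  16  14 177] tri [ 0.4862 -0.2218  0.0867]
```

```bash
python3 -m jog '{"offset":[[0,0,-0.01],[0,0,-0.02],[0,0,-0.015],[0,0,-0.008],[0,0,-0.004],[0,0,-0.003],[0,0,-0.003],[0,0,-0.003],[0,0,-0.002],[0,0,-0.001],[0,0,0],[0,0,0],[0,0,0]],"yaw":[0,0,0,0,0,0,0,0,0,0,0,0,0],"jaw":[1,1,1,1,1,1,1,1,1,1,1,1,1]}'
```

```text
clock: 6.7
position: [0.5658, 0.1623, 0.0781]
ee_rot: [0.206, 0.978, 0.001, 0.0]
ft_force: [-2.9, 0.3, 6.1]
grip_width: 0.0
grasp_force: 3.0
```

```bash
python3 -m jog '{"offset":[[0,0,-0.001],[0,0,0],[0,0,0]],"yaw":[0,0,0],"jaw":[1,1,1]}'; python3 -m jog '{"offset":[[0,0,0.01],[0,0,0.025],[0,0,0.035],[0,0,0.035],[0,0,0.03],[0,0,0.015],[-0.001,-0.012,0],[-0.003,-0.027,0],[-0.004,-0.036,0],[-0.004,-0.036,0],[-0.004,-0.036,0],[-0.004,-0.036,0],[-0.004,-0.036,0],[-0.004,-0.036,0],[-0.004,-0.036,0]],"yaw":[0,0,0,0,0,0,0,0,0,0,0,0,0,0,0],"jaw":[1,1,1,1,1,1,1,1,1,1,1,1,1,1,1]}'
```

```text
clock: 6.95
position: [0.5658, 0.1623, 0.0772]
ee_rot: [0.206, 0.978, 0.001, 0.0]
ft_force: [-4.2, 1.2, 6.8]
grip_width: 0.001
grasp_force: 3.5
clock: 8.2
position: [0.5323, -0.1317, 0.2261]
ee_rot: [0.207, 0.978, -0.0, -0.0]
ft_force: [0.3, -0.2, 0.5]
grip_width: 0.001
grasp_force: 0.0
```

```bash
python3 -m jog '{"offset":[[-0.003,-0.036,0],[-0.003,-0.036,0],[-0.003,-0.036,0],[-0.003,-0.036,0],[-0.003,-0.032,0],[-0.003,-0.022,-0.02],[-0.001,-0.011,-0.03],[0,0,-0.02],[0,0,-0.01],[0,0,0],[0,0,0]],"yaw":[0,0,0,0,0,0,0,0,0,0,0],"jaw":[1,1,1,1,1,1,1,1,1,1,1]}'
python3 - <<'E'
from h import *
t,s=manip.camera('top'),manip.camera('scene'); save(s,'s2.png'); save(t,'t2.png')
o=manip.get_obs(); print(o['clock'],o['position'],o['ft_force'])
for c,g in G.items():
    a,b=blob(t,c,g),blob(s,c,g)
    if a is None or b is None: print(c,a,b); continue
    print(c,a[0].round(1),a[1],b[0].round(1),b[1],'tri',tri([t,s],[a[0],b[0]]).round(4))
E
```

```text
clock: 9.12
position: [0.5145, -0.338, 0.1467]
ee_rot: [0.206, 0.979, 0.0, -0.0]
ft_force: [0.5, -0.5, 0.1]
grip_width: 0.001
grasp_force: 0.0
9.2167 [ 0.5152852  -0.33826291  0.14796855] [-0.40927522 -0.0614136  -0.09411703]
red [131.9 237.8] [125 231  15  15 176] [156.8 182.5] [150 178  14  10 104] tri [0.5014 0.3133 0.0797]
yellow [201.3 211.1] [194 204  15  15 172] [221.2 187.3] [215 182  14  11 113] tri [0.5658 0.1614 0.0791]
blue [422.7 238.8] [416 231  14  15 148] [415.2 281.5] [407 275  18  14 200] tri [ 0.5146 -0.3407  0.085 ]
green [370.5 250.2] [364 244  14  14 144] [352.7 267.3] [345 261  16  14 178] tri [ 0.4862 -0.2217  0.0867]
```

View pics/s2.png

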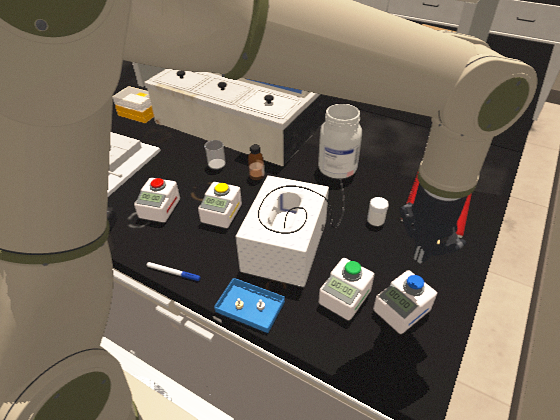

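The red key top has dropped from 0.089 to 0.080 and yellow from 0.089 to 0.079, with under 2 mm of horizontal change. The fingertips hang at about (420,257), over the blue key at (415,281). Pressing blue.

```bash
python3 -m jog '{"offset":[[-0.001,-0.002,-0.01],[0,0,-0.02],[0,0,-0.015],[0,0,-0.008],[0,0,-0.004],[0,0,-0.003],[0,0,-0.003],[0,0,-0.003],[0,0,-0.002],[0,0,-0.002],[0,0,-0.001],[0,0,0],[0,0,0],[0,0,0]],"yaw":[0,0,0,0,0,0,0,0,0,0,0,0,0,0],"jaw":[1,1,1,1,1,1,1,1,1,1,1,1,1,1]}'
```

```text
clock: 10.38
position: [0.5139, -0.3405, 0.0763]
ee_rot: [0.206, 0.978, 0.0, 0.001]
ft_force: [-3.1, 2.0, 7.7]
grip_width: 0.001
grasp_force: 4.1
```

Blue is on its stop at 7.7 N. I lift clear and check all the keys and bystanders.

```bash
python3 -m jog '{"offset":[[0,0,0.01],[0,0,0.02],[0,0,0.03],[0,0,0.035],[0,0,0.03],[0,0,0.02],[0,0,0.01],[0,0,0],[0,0,0],[0,0,0]],"yaw":[0,0,0,0,0,0,0,0,0,0],"jaw":[1,1,1,1,1,1,1,1,1,1]}'
python3 - <<'E'
from h import *
t,s=manip.camera('top'),manip.camera('scene'); save(s,'s3.png'); save(t,'t3.png')
for c,g in G.items():
    a,b=blob(t,c,g),blob(s,c,g)
    if a is None or b is None: print(c,a,b); continue
    print(c,a[0].round(1),a[1],b[0].round(1),b[1],'tri',tri([t,s],[a[0],b[0]]).round(4))
for n in ['blue_timer','green_timer','yellow_timer','red_timer','dropper_bottle','beaker','check_weight','white_jar']:
    print(n,[(np.round(d['at'],3).tolist(),round(d['score'],2)) for d in manip.tip_of(s,n)[:1]])
E
```

```text
clock: 11.22
position: [0.5129, -0.3397, 0.2286]
ee_rot: [0.206, 0.978, 0.0, -0.001]
ft_force: [0.9, 0.6, -1.2]
grip_width: 0.001
grasp_force: 0.0
red [131.9 237.8] [125 231  15  15 176] [156.8 182.5] [150 178  14  10 104] tri [0.5014 0.3133 0.0797]
yellow [201.3 211.1] [194 204  15  15 173] [221.2 187.3] [215 182  14  11 113] tri [0.5658 0.1615 0.0791]
blue [422.1 239.3] [416 233  13  14 151] [414.1 284.4] [406 278  17  14 191] tri [ 0.5136 -0.3411  0.0777]
green [370.5 250.2] [364 244  14  14 144] [352.7 267.4] [345 261  16  14 179] tri [ 0.4862 -0.2218  0.0865]
blue_timer [([0.498, -0.334, -0.001], 0.58)]
green_timer [([0.469, -0.219, -0.002], 0.79)]
yellow_timer [([0.549, 0.158, -0.002], 0.94)]
red_timer [([0.485, 0.31, -0.0], 0.78)]
dropper_bottle [([0.726, 0.167, 0.006], 0.59)]
beaker [([0.709, 0.296, -0.004], 0.88)]
check_weight [([0.698, -0.343, -0.001], 0.51)]
white_jar [([0.722, -0.195, 0.003], 0.81)]
```

View pics/s3.png

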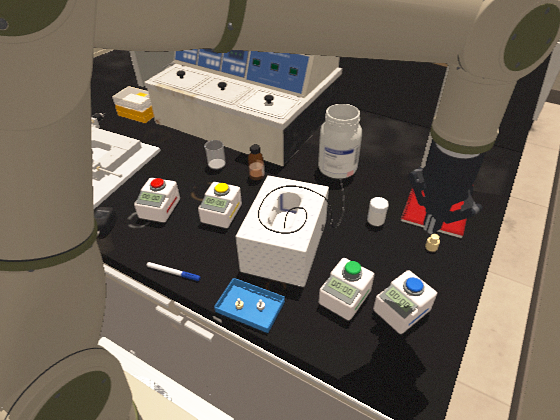

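The red (157,183), yellow (221,187) and blue (414,284) keys are down and green (353,267) is still up. Nothing else has moved and the arm is clear.

```bash
python3 -c "
from workcell import manip; print(manip.hand_in())"
```

```text
the job is handed in; nothing more can be done
None
```

I pressed the red, yellow and blue keys fully down in that order, each with under 8 N at the readings taken. The green key is still up, the timers and bystanders are where they were, and the job was handed in at about 11 s.

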